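# Load a sample vial and wind it onto the fibre probe

### The arm

A 7-joint arm with a two-finger parallel gripper is mounted at the origin on the work surface; the furniture and walls round the work are solid. World frame = base frame: x ahead of the robot, y to its left, z up, the work surface at z = 0. Lengths are in mm, angles in rad, forces in N, time in s.
With the tool pointing down it reaches from about 400 to 875 mm from the base axis. Payload 4.4 kg.
Tool frame: the origin (TCP) lies midway between the tips of the shut fingers; the grasp point (between the pads) lies ctrl.grip_depth behind it (ctrl.grip_depth is the distance from the TCP to the grasp point, in mm); z points along the fingers, y is the line along which they close (so a half turn about z gives the same grasp; the last joint's range is limited). The gripper opens to 85 mm and grips with 20 to 120 N. Pads are 22 mm wide; open, the fingers measure 114 mm over their backs; the gripper's body (76 mm by 85 mm) begins 54 mm behind the grasp point. The pads swing forward as they close: fully open they stand 13 mm farther back than shut.
Start: joints at [1.233, 0.628, 0.038, 1.517, -0.027, 0.996, -0.02], TCP at [174.531, -626.145, 201.213] pointing down, gripper open.
Joint ranges: [-3.06, 3.06], [-0.37, 2.12], [-1.25, 1.32], [0.18, 2.47], [-1.1, 4.24], [0.23, 1.98], [-2.94, 2.94]. Speed limits (rad/s): [2.57, 2.57, 3.14, 3.14, 3.14, 3.14, 3.14].

### API

Orientations are given as [roll, pitch, yaw] about the fixed x, y, z axes, in that order (R = Rz(yaw) Ry(pitch) Rx(roll)).
In Python, from cell import ctrl gives the robot as it stands.
- The arm moves only by the tool carry_out, never from a script. Its argument "deltas" is one flat list of numbers, 7 for each row, row after row: the turn, a rotation vector about the tool's x, y, z in degrees, then the shift along the tool's x, y, z in m, then the closure, from -1 (fully open) to 1 (shut). In form: [wx, wy, wz, dx, dy, dz, claw, wx, wy, wz, dx, dy, dz, claw, ...]. A call has 1 to 12 rows; each row shifts and turns the commanded pose from where the row before left it, along the tool's axes as they then stand; what a row does not reach is not made up. A row lasts 1/8 s, in which the tool goes at most 62.5 mm and 10.7 degrees, less where a joint would pass 70% of its speed; a pose out of reach is approached as far as the arm can. A call with a gripper value outside its range is refused whole. The fingers move at their own pace and stop on an object; the grip force is fixed at half the most. Time passes only in rows, so rows that do not move let the fingers close. It gives the time, the measured TCP pose, the force, the opening and the grip force at its end, in the units of the state.
- ctrl.read_state(): the state, without advancing time (a new reading comes with each control period).
- ctrl.get_image(name): name is "side" or "top"; returns the picture (384x512x3 uint8, red, green, blue); there is no depth.
- ctrl.calibration(name): a dict with "mtx" (3x3 intrinsics, pixels), "distortion" ([k1, k2, p1, p2, k3] as OpenCV has them; the pictures are not rectified), "R" (3x3) and "t" (3): a world point X has camera coordinates R X + t. Camera axes: x right, y down, z forward; pixel columns grow to the right and rows downward; lengths in mm; the calibration is good to about 2 mm. A picture is of the moment at which its call begins. calibration takes no time and is no camera call.
- ctrl.finish_job(): hands the job in; it is judged then, once.
The state is a dict: "clock": time; "qpos": joint angles; "qd": joint speeds; "tau": joint torques, N m; "eef_pos": TCP position; "tool_rot": TCP orientation; "force": force on the tool from outside, world axes, zero at the start; "torque": the same for the moment, N m; "width": finger opening in mm; "gripper_force": force on a finger pad.
Only numpy, scipy, OpenCV 4.12 (cv2) and the standard library are available. Lean on these libraries where they do the work, as an engineer would, in place of code of your own. Each camera call takes 0.05 s, during which the arm holds its last target. There are 200 camera calls.

### The job

Take the vial with the tan contents, stand it fully down in the white nest on the rail's carriage, then wind the black feed knob clockwise until the vial presses against the reader's spring-loaded probe tip with about 10 N, and let go. The tip is fragile, so feel for it and never press it with more than 20 N. Leave the other vial, the petri dish and the beaker where they stand.

Things in the scene. Friction and masses are not known exactly. Their poses are not given: they have to be found in the camera images.
- vial_tan: the sample: a small glass vial with tan contents and a black cap, a plain cylinder 18.4 mm in diameter and 44 mm tall, about 20 g, standing on the bench; origin at the centre of its underside, z up its axis
- vial_clear: a vial of the same shape with clear (whitish) contents; not to be disturbed; origin at the centre of its underside
- petri: a closed petri dish, 60 mm in diameter, 16 mm high, not to be disturbed; origin at the centre of its underside
- beaker: a 50 ml glass beaker, 52 mm in diameter, 60 mm high, not to be disturbed; origin at the centre of its underside
- stage: the probe rail, fixed to the bench: a base 112 mm (its x) by 370 mm (its y) with two steel guide rods and a toothed rack; origin on the bench under its middle; its y axis runs along the rail towards the reader, z up; the dark carriage (100 mm in x by 130 mm in y, top 54 mm above the bench) rides on it
- reader: the light-grey reader head fixed at the +y end of the rail, 84 mm in x, 64 mm in y, top 128 mm above the bench; origin in its face towards the carriage, on the probe axis, 82 mm above the bench; axes as those of the stage
- probe_exit (a point): same point as the reader's origin, where the probe comes out: a steel tube 14 mm in diameter with a black sprung tip 10 mm in diameter points along the stage's -y. Its reach depends on where the last user clamped it and is not measured: the tip ends 24 to 34 mm in front of this point. The tip gives way by 1 mm for each 3 N, up to 8 mm
- nest (a point): centre of the floor of the white nest's pocket, moving with the carriage, 58 mm above the bench; pocket 20 mm across, 14 mm deep (rim 72 mm above the bench), in a block 40 mm (x) by 36 mm (y); on the side away from the reader a backrest 18 mm wide, its face 10 mm from the pocket's axis, rises to 90 mm above the bench; axes as the stage's; the probe meets a vial in it 24 mm above its underside
- knob_grip (a point): point on the vertical axis of the black knurled feed knob, 88 mm above the bench, 10 mm under the knob's top; the knob is a cylinder 42 mm in diameter, 66 to 98 mm above the bench, to be gripped at any yaw; it sits on the carriage, 80 mm from the nest on the side away from the reader, and travels with it; this frame turns with the knob
- carriage (a joint): position of the carriage along the rail, m; it grows as the carriage goes towards the reader (along the stage's +y), range -0.030 to 0.056
- knob (a joint): angle of the feed knob, rad, growing clockwise seen from above. Its pinion rolls on the rack: each radian clockwise carries the carriage and the knob itself 14 mm towards the reader. The drive stays put when let go. Turning takes about 0.28 N m while the vial is free of the probe, and 0.014 N m more for each newton between vial and probe (with the hand stopped, about 0.7 of that rise is read)

How it is judged:
By the outcome, as a careful person would: the job done as asked, in the order asked, and still so for the second after the job is handed in, with the robot touching nothing.
It also fails if it takes over 72 s, if anything falls off the work surface, if the arm or the gripper's body presses on something with over 40 N, if the wrist force passes 120 N, or if a joint passes its speed limit or range.

## Working session

There is one attempt and no reset: what is moved stays moved. The work goes in short steps, Python scripts to look and compute and a tool call to move; the robot and the scene stay as the last step left them, time stands still between calls to the robot, and variables do not carry over. Pictures are saved under pics/ and viewed, at most 10 in all, crops included, and the job is handed in when it is done.

Besides the shell and the picture viewer there is one more tool, called after "Call:" in YAML: its name, and indented under it one key for each argument. carry_out: Moves the arm, as the interface text tells. Its arguments: {"type":"object","properties":{"deltas":{"type":"array"}},"required":["deltas"]}

```bash
mkdir -p pics
python3 - <<'E'
from cell import ctrl
import cv2,numpy as np
for n in("side","top"):
    cv2.imwrite(f"pics/{n}0.png",ctrl.get_image(n)[:,:,::-1]); c=ctrl.calibration(n)
    print(n,{k:np.round(v,3).tolist() for k,v in c.items()}, np.round(-np.array(c["R"]).T@c["t"]))
s=ctrl.read_state();print(s,ctrl.grip_depth)
E
```

```text
side {'mtx': [[451.349, 0.0, 254.133], [0.0, 451.349, 190.476], [0.0, 0.0, 1.0]], 'distortion': [-0.024, 0.0, 0.0, 0.0, 0.0], 'R': [[-0.811, -0.584, 0.013], [-0.273, 0.359, -0.892], [0.517, -0.728, -0.451]], 't': [400.223, 213.344, 1064.342]} [-167.  932.  665.]
top {'mtx': [[356.881, 0.0, 250.671], [0.0, 356.881, 195.247], [0.0, 0.0, 1.0]], 'distortion': [-0.109, 0.0, 0.0, 0.0, 0.0], 'R': [[0.137, -0.991, 0.005], [-0.968, -0.135, -0.213], [0.211, 0.024, -0.977]], 't': [-35.776, 483.376, 1009.081]} [ 259.    5. 1089.]
{'clock': 0.1, 'qpos': array([ 1.23321464,  0.62924039,  0.0384527 ,  1.5182679 , -0.02703107,
        0.99629292, -0.01999728]), 'qd': array([-2.05417220e-03, -2.10380652e-03,  1.33099569e-05,  2.62611358e-04,
       -8.74118392e-04,  3.26922024e-04,  1.39764459e-04]), 'tau': array([ 3.34811477e-03, -5.64529288e+01,  1.23090193e+00, -1.93972528e+01,
        1.14020618e-02,  5.43230184e-03, -2.25700580e-05]), 'eef_pos': array([ 174.36225929, -625.54654282,  200.38983778]), 'tool_rot': array([-3.13990184e+00, -5.12274325e-06,  2.71761082e-01]), 'force': array([-0.34784964,  0.11722833, -0.04130171]), 'torque': array([-0.05743359, -0.00796278, -0.01367903]), 'gripper_force': 0.0, 'width': 85.51869368645082} 18.700000000000003
```

View pics/side0.png

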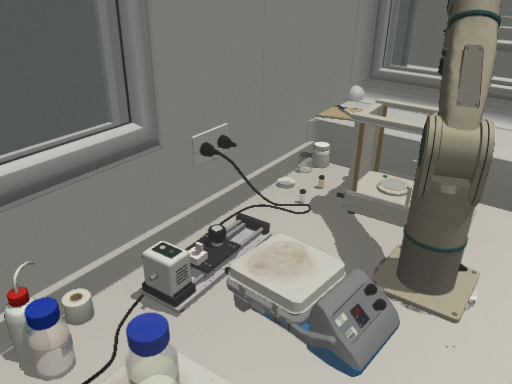

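View pics/top0.png

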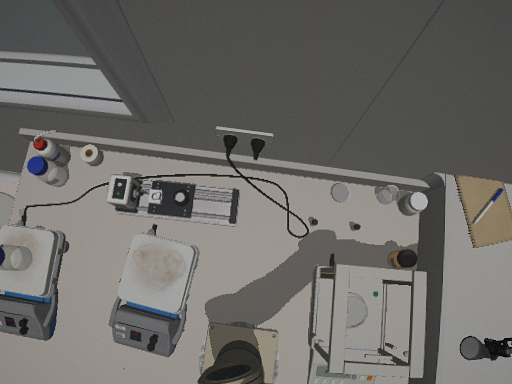

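```bash
cat > h.py <<'E'
from cell import ctrl
import cv2,numpy as np
def cal(n):
    c=ctrl.calibration(n);return [np.array(c[k],float) for k in("mtx","distortion","R","t")]
def ray(n,uv):
    K,d,R,t=cal(n);p=cv2.undistortPoints(np.array([[uv]],float),K,d)[0,0]
    return -R.T@t, R.T@np.array([p[0],p[1],1])
def onz(n,uv,z):
    o,r=ray(n,uv);return o+r*(z-o[2])/r[2]
def tri(a,b):  # (name,uv) pairs -> midpoint, gap
    (o,r),(p,q)=ray(*a),ray(*b);s=np.linalg.lstsq(np.c_[r,-q],p-o,rcond=None)[0]
    x,y=o+s[0]*r,p+s[1]*q;return (x+y)/2,np.linalg.norm(x-y)
def proj(n,X):
    K,d,R,t=cal(n);return cv2.projectPoints(np.array(X,float).reshape(-1,3),cv2.Rodrigues(R)[0],t,K,d)[0][:,0]
E
python3 - <<'E'
import cv2,numpy as np
s=cv2.imread("pics/side0.png");t=cv2.imread("pics/top0.png")
z=lambda im,x,y,w,h,k:cv2.resize(im[y:y+h,x:x+w],None,fx=k,fy=k,interpolation=cv2.INTER_CUBIC)
a=np.vstack([z(t,100,165,150,70,5)[:, :750], np.hstack([z(t,300,205,75,40,5),z(s,280,170,75,40,5)])])
cv2.imwrite("pics/m1.png",a)
cv2.imwrite("pics/m2.png",z(s,135,205,150,110,5))
E
```

```text
(no output)
```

View pics/m1.png

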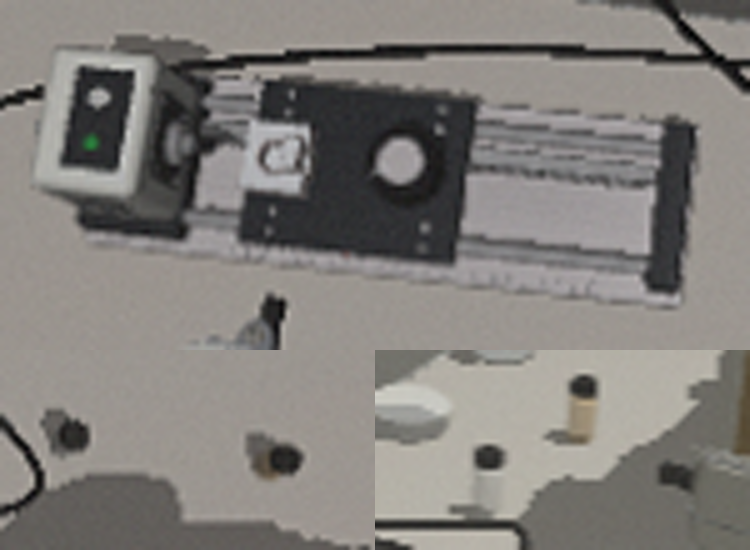

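View pics/m2.png

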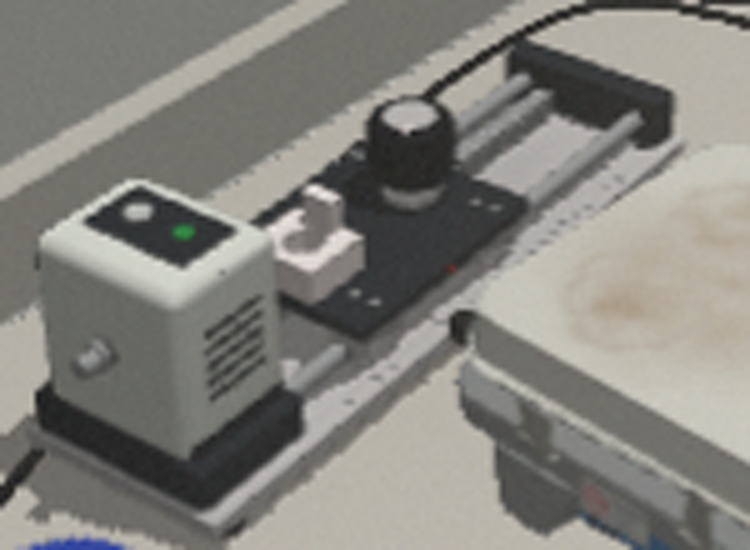

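Run:
```python
from h import *
np.set_printoptions(precision=1,suppress=True)
s=cv2.imread("pics/side0.png");t=cv2.imread("pics/top0.png")
def blob(im,x,y,w,h,f):
    m=f(im[y:y+h,x:x+w].astype(int)).astype(np.uint8)
    n,_,st,c=cv2.connectedComponentsWithStats(m,connectivity=4);i=1+np.argmax(st[1:,4]);return c[i]+[x,y],st[i]
dark=lambda a:a.max(2)<75
for nm,A,B in(("tan",(t,345,217,25,20),(s,312,172,20,12)),("clear",(t,305,212,20,18),(s,294,187,18,9))):
    a,sa=blob(*A,dark);b,sb=blob(*B,dark);print(nm,a,sa,b,sb,"tri",*tri(("top",a),("side",b)),"top z40",onz("top",a,40),"side z40",onz("side",b,40))
a,sa=blob(t,172,187,17,20,lambda a:a.min(2)>120);b,sb=blob(s,210,222,15,12,lambda a:a.min(2)>100)
print("knob",a,sa,b,sb,*tri(("top",a),("side",b)),onz("top",a,98),onz("side",b,98))
P=lambda x,y:(100+x/5-.4,165+y/5-.4)
print("nest rim",onz("top",P(282,155),72))
c=[onz("top",P(*q),54) for q in((265,80),(478,100),(455,263),(240,240))];print("carr",np.array(c),np.mean(c,0),[np.linalg.norm(c[i]-c[i-1]) for i in range(4)])
for q in ((265,125),(312,125),(308,195),(243,190)):print(onz("top",P(*q),72))
```

```text
tan [356.5 226.5] [ 9  7  6  6 30] [321.3 176.7] [ 7  3  5  4 15] tri [ 434.8 -296.    37.8] 1.6079273681248234 top z40 [ 435.2 -295.1   40. ] side z40 [ 432.  -292.1   40. ]
clear [314.1 221.6] [ 6  7  7  6 31] [302.1 191.1] [ 6  2  5  5 20] tri [ 432.7 -167.3   37.4] 1.2686949325255152 top z40 [ 432.9 -166.6   40. ] side z40 [ 429.6 -162.9   40. ]
knob [179.5 196.9] [ 4  6  8  9 58] [215.6 226. ] [ 0  0 13 10 85] [441.6 229.8 101. ] 2.1034340275558066 [441.2 229.9  98. ] [446.  226.3  98. ]
nest rim [440.1 305.4  72. ]
carr [[487.4 330.   54. ]
 [492.7 199.7  54. ]
 [393.6 196.5  54. ]
 [389.2 325.9  54. ]] [440.7 263.   54. ] [np.float64(98.24942042873553), np.float64(130.39836018804158), np.float64(99.14559821105023), np.float64(129.43183617788978)]
[456.5 319.   72. ]
[460.3 291.2  72. ]
[418.7 285.6  72. ]
[416.3 324.3  72. ]
```

Run:
```python
from h import *
np.set_printoptions(precision=1,suppress=True)
T=cv2.resize(cv2.imread("pics/top0.png")[205:384,300:512],None,fx=3,fy=3,interpolation=2)[:, :400]
S=cv2.resize(cv2.imread("pics/side0.png")[85:225,300:430],None,fx=3,fy=3,interpolation=2)
H=max(len(T),len(S));p=lambda a:np.pad(a,((0,H-len(a)),(0,0),(0,0)))
cv2.imwrite("pics/m3.png",np.hstack([p(T),p(S)]))
# nest block white mask, both views
t=cv2.imread("pics/top0.png").astype(int);s=cv2.imread("pics/side0.png").astype(int)
print((t[186:206,145:165].min(2)));print(s[238:268,185:210].min(2))
```

```text
[[116 118 122 127 127 133 134  44  41  42  42  43  61  51  41  42  41  45
   44  42]
 [107 105 111 120 108 103  86  39  34  41  45  51 106  73  44  42  41  45
   41  45]
 [147 146 147 144 145 130  96  52  53  38  41  48  68  49  35  44  41  46
   43  49]
 [ 99 101  82  81  97 177 150 119 120 100  99  99  83  85  67  74  72  42
   39  42]
 [119 125 128 123 134 179 179 180 179 184 183 183 184 181 149 155 143  39
   42  40]
 [ 72 111 123 123 138 177 177 176 175 177 177 176 171 173 168 176 174  58
   55  42]
 [ 60  61  93 116 158 178 176 177 166 168 163 160 142 151 113 117 167  63
   57  39]
 [ 88  86  79  92 139 177 177 161 109 121 101 122 175 180 171  79 138  63
   45  42]
 [154 125 132  98 148 178 174 105  81 145 134 157 179 179 163  65  96  70
   47  47]
 [156 156 156 153 180 177 156  65 113 183 178 169 175 174 136  67  93  73
   53  42]
 [156 154 155 159 175 179 129  59 161 179 177 154 177 173 113  86 138  57
   53  43]
 [154 153 152 157 174 179 141  65 169 180 179 171 172 169  62  96 170  63
   48  43]
 [153 155 153 163 175 177 165 115 104 166 162 153 140 133  70  89 146  63
   46 
[... 3051 characters left out ...]
05 103 102 108 114 123 123 124 124 122
  112  80  54  52  57  57  52]
 [118 115 119 117 116 102 100 103 106 107 103 104 113 126 124 123 112  79
   55  56  62  62  55  55  56]
 [116 115 116 118 109  83  66  91  99 103 101 107 115 125 122 113  78  56
   53  70 109 123  67  54  55]
 [104  78  95 117 108  76  44  45  67  89 101 104 114 119 110  77  54  55
   55  61  77  80  55  56  69]
 [ 58  89 119 118 107  78  44  41  39  41  67  90  94  77  52  54  53  56
   57  55  56  54  56  77 117]
 [ 91 115 114 118 116  95  59  52  46  42  42  49  54  56  57  54  56  53
   54  51  53  58  55  56  57]
 [106  75  92 117 114  98  77  80  74  57  47  42  41  50  51  52  57  55
   56  54  56  58  53  56  56]]
```

View pics/m3.png

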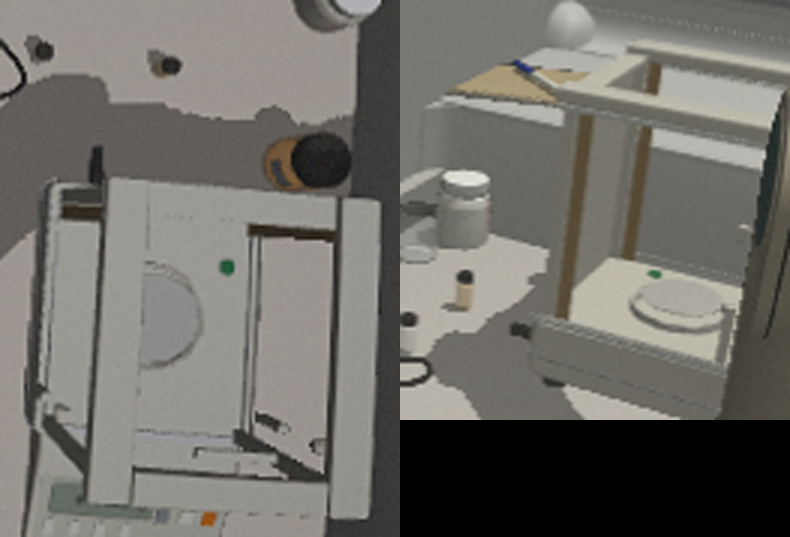

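Run:
```python
from h import *
np.set_printoptions(precision=1,suppress=True)
print("balance corner",*tri(("top",(335,264.3)),("side",(353,116.7))))
th=np.radians(2.2);ux=np.array([np.cos(th),np.sin(th),0]);uy=np.array([-ux[1],ux[0],0])
print("top block: +x edge",onz("top",(155,189.2),72)@ux,"-x edge",onz("top",(155,202.4),72)@ux,"-y edge",onz("top",(161.6,192),72)@uy,onz("top",(160.1,201),72)@uy)
for n,uv in(("front",(196.9,259)),("right",(207.2,252.2))):
    X=onz("side",uv,72);print("side",n,X,X@ux,X@uy)
k=np.array([441.4,229.8,0]);print("knob",k@ux,k@uy)
for n in("top","side"):print(n,"per mm x,y",proj(n,[440,306,72]),proj(n,[440,316,72]),proj(n,[450,306,72]))
```

```text
balance corner [ 300.7 -181.   297.7] 2.780858656570858
top block: +x edge 470.28696359407854 -x edge 431.0707317195268 -y edge 273.3730897561258 273.70723384191746
side front [416.3 327.5  72. ] 428.57429640162775 311.27113467146177
side right [415.4 293.6  72. ] 426.354434060238 277.43699604764623
knob 449.8961698319602 212.68623925992944
top per mm x,y [[155.8 195.6]] [[152.5 195.1]] [[156.4 192.3]]
side per mm x,y [[195.5 251. ]] [[192.6 253. ]] [[192.3 249.5]]
```

Call:
carry_out:
  deltas: [0,0,0,0,0,-0.06,-1,0,0,0,0,0,-0.06,-1,0,0,0,0,0,-0.06,-1,0,0,0,0,0,-0.04,-1]

```text
clock: 0.6
eef_pos: [174.6, -626.5, 424.2]
tool_rot: [3.139, -0.0, 0.272]
force: [-0.6, -0.0, -0.5]
width: 85.6
gripper_force: 0.0
```

Call:
carry_out:
  deltas: [0,0,0,0.0377,-0.0277,0,-1,0,0,0,0.0377,-0.0277,0,-1,0,0,0,0.0377,-0.0277,0,-1,0,0,0,0.0377,-0.0277,0,-1,0,0,0,0.0377,-0.0277,0,-1,0,0,0,0.0377,-0.0277,0,-1,0,0,0,0.0377,-0.0277,0,-1,0,0,0,0.0377,-0.0277,0,-1,0,0,0,0.0377,-0.0277,0,-1,0,0,0,0,0,0.05,-1,0,0,0,0,0,0.06,-1,0,0,0,0,0,0.06,-1]

```text
clock: 2.1
eef_pos: [434.3, -294.7, 249.6]
tool_rot: [3.141, -0.0, 0.272]
force: [0.6, -0.6, -1.0]
width: 85.5
gripper_force: 0.0
```

Run:
```python
from h import *
s=ctrl.read_state();print(s["eef_pos"],s["tool_rot"],s["qpos"])
```

```text
[ 434.31144178 -294.66878708  249.57342553] [ 3.14106374e+00 -3.97664420e-04  2.72139492e-01] [ 0.61093852  0.39349289 -0.09623889  1.80062645  0.04545066  0.94894594
 -0.80310727]
```

Call:
carry_out:
  deltas: [0,0,0,0,0,0.06,-1,0,0,0,0,0,0.06,-1,0,0,0,0,0,0.06,-1,0,0,0,0,0,0.03,-1,0,0,0,0,0,0.028,-1,0,0,0,0,0,0,0.3,0,0,0,0,0,0,0.4,0,0,0,0,0,0,0.5,0,0,0,0,0,0,0.55,0,0,0,0,0,0,0.6,0,0,0,0,0,0,0.65,0,0,0,0,0,0,0.7]

```text
clock: 3.6
eef_pos: [435.0, -294.8, 14.1]
tool_rot: [3.141, -0.001, 0.272]
force: [-1.1, 1.6, 7.7]
width: 13.1
gripper_force: 4.0
```

Run:
```python
from h import *
s=ctrl.read_state();print(s["eef_pos"],s["force"],s["width"],s["gripper_force"])
z=lambda im,x,y,w,h,k:cv2.resize(im[y:y+h,x:x+w],None,fx=k,fy=k,interpolation=cv2.INTER_CUBIC)
a=ctrl.get_image("top")[:,:,::-1];b=ctrl.get_image("side")[:,:,::-1]
cv2.imwrite("pics/m4.png",np.hstack([z(a,310,190,90,90,4),z(b,275,130,90,90,4)]))
```

```text
[ 434.99872718 -294.84654924   14.14474845] [-1.07578168  1.60692054  7.72733727] 13.067050621354822 4.025761038064957
```

View pics/m4.png

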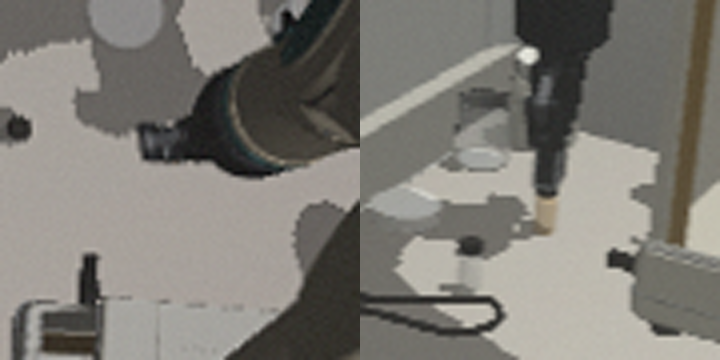

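Call:
carry_out:
  deltas: [0,0,0,0,0,0,-1,0,0,0,0,0,0,-1,0,0,0,0,0,0,-1,0,0,0,0,0,0,-1,0,0,0,0,0,-0.04,-1,0,0,0,0,0,-0.06,-1,0,0,0,0,0,-0.06,-1,0,0,0,0,0,0,-1]

```text
clock: 4.7
eef_pos: [437.4, -296.8, 177.8]
tool_rot: [3.134, -0.007, 0.271]
force: [-0.3, -0.4, -0.8]
width: 85.2
gripper_force: 0.0
```

Run:
```python
from h import *
np.set_printoptions(precision=1,suppress=True)
s=ctrl.read_state();print(s["eef_pos"],s["force"],s["width"],s["gripper_force"])
z=lambda im,x,y,w,h,k:cv2.resize(im[y:y+h,x:x+w],None,fx=k,fy=k,interpolation=cv2.INTER_CUBIC)
a=ctrl.get_image("top")[:,:,::-1];b=ctrl.get_image("side")[:,:,::-1]
cv2.imwrite("pics/t5.png",a);cv2.imwrite("pics/s5.png",b)
cv2.imwrite("pics/m5.png",np.hstack([z(a,310,190,90,90,4),z(b,275,130,90,90,4)]))
m=(b[172:184,312:332].astype(int).max(2)<75).astype(np.uint8);n,_,st,c=cv2.connectedComponentsWithStats(m)
for i in range(1,n):
    if st[i,4]>5:print(st[i],c[i]+[312,172])
```

```text
[ 437.4 -296.8  177.8] [-0.3 -0.4 -0.8] 85.22289531228617 0.0
[ 8  3  4  4 14] [321.5 176.7]
```

View pics/m5.png

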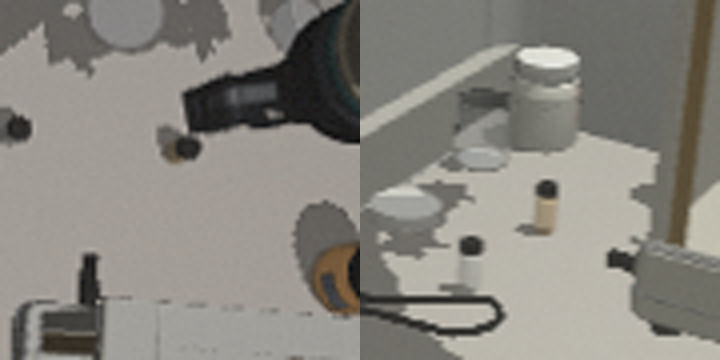

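Run:
```python
from h import *
np.set_printoptions(precision=1,suppress=True)
for n in("top","side"):print(n,proj(n,[[435,-295,14],[435,-295,40],[435,-295,0],[437.4,-296.8,178]]))
s=ctrl.read_state();print(s["eef_pos"],s["tool_rot"],s["qpos"],s["width"])
b=cv2.imread("pics/s5.png").astype(int)[172:192,312:332];print(b[:,:,0]);print(b[:,:,2])
```

```text
top [[354.  227.7]
 [356.5 226.6]
 [352.7 228.2]
 [372.6 219. ]]
side [[320.3 183.3]
 [321.  176.2]
 [320.  187.1]
 [324.  136.3]]
[ 434.3 -294.9  173.6] [ 3.1 -0.   0.3] [ 0.6  0.5 -0.1  1.9  0.1  0.8 -0.8] 85.65323836156121
[[171 172 169 169 170 170 170 169 170 170 170 168 167 168 172 170 169 170
  172 170]
 [169 171 172 170 169 171 170 169 173 170 170 169 171 173 170 170 172 171
  172 172]
 [170 170 170 172 171 169 170 169 170 169 170 171 170 172 172 172 174 173
  173 171]
 [172 170 170 170 171 171 172 149  90  53  65 107 151 172 170 172 172 171
  170 171]
 [168 173 170 171 168 170 148  83  49  54  56  55 120 170 173 171 172 172
  172 170]
 [170 172 171 170 172 172 144  70  47  47  46  45 120 171 172 171 170 172
  173 169]
 [170 170 170 170 172 172 146  81  49  46  48  46 117 172 172 172 173 172
  172 173]
 [171 170 168 170 170 170 158 121  93  73  69  84 129 173 173 173 172 172
  173 170]
 [171 171 172 169 168 170 156 123 127 132 135 135 150 173 171 172 172 171
  173 171]
 [169 171 173 171 170 171 153 119 119 122 123 133 152 173 171 172 170 171
  171 170]
 [170 170 171 170 172 17
[... 1827 characters left out ...]
 185 185
  183 186]
 [185 183 185 183 184 180 163 152 155 158 162 166 177 183 186 184 185 184
  184 186]
 [186 186 184 184 184 180 162 149 155 158 161 169 181 185 184 186 184 184
  185 185]
 [183 184 160 109 115 110 124 149 154 155 157 167 180 185 185 188 185 186
  186 186]
 [183 163 117 114 112 109 107 108 113 117 135 166 179 186 185 186 184 186
  185 187]
 [185 186 186 163 114 115 115 111 115 117 144 179 185 187 186 184 187 186
  186 187]
 [187 186 187 185 188 185 186 186 186 183 187 186 185 188 186 186 186 186
  186 188]
 [186 185 185 187 186 188 187 187 185 186 186 187 185 188 186 188 184 186
  188 187]
 [186 185 183 183 186 186 185 186 188 184 187 186 187 186 187 187 186 187
  186 186]]
```

Call:
carry_out:
  deltas: [0,0,-9.6,0,0,0,-1,0,0,-9.6,0,0,0,-1,0,0,-9.6,0,0,0,-1,0,0,-9.6,0,0,0,-1,0,0,-9.6,0,0,0,-1,0,0,-9.6,0,0,0,-1,0,0,-9.6,0,0,0,-1,0,0,-9.4,0,0,0,-1,0,0,0,0,0,0,-1]

```text
clock: 5.92
eef_pos: [433.2, -294.2, 171.4]
tool_rot: [-3.139, -0.003, 1.607]
force: [0.5, -0.5, -0.5]
width: 85.3
gripper_force: 0.0
```

Call:
carry_out:
  deltas: [0,0,0,0,0,0.05,-1,0,0,0,0,0,0.05,-1,0,0,0,0,0,0.035,-1,0,0,0,0,0,0.02,-1,0,0,0,0,0,0,0,0,0,0,0,0,0,0.4,0,0,0,0,0,0,0.6,0,0,0,0,0,0,1,0,0,0,0,0,0,1,0,0,0,0,0,0,1]

```text
clock: 7.18
eef_pos: [434.5, -295.0, 18.4]
tool_rot: [3.141, 0.0, 1.608]
force: [0.1, -0.8, 0.4]
width: -0.3
gripper_force: 0.0
```

Run:
```python
from h import *
np.set_printoptions(precision=3,suppress=True)
s=ctrl.read_state();print(s["eef_pos"],s["force"],s["tool_rot"],s["width"],s["gripper_force"],s["qpos"])
```

```text
[ 434.516 -295.049   18.448] [ 0.138 -0.795  0.4  ] [3.141 0.    1.608] -0.29003584289151146 0.0 [ 0.75   0.754 -0.314  1.999  0.494  0.462  0.106]
```

Run:
```python
from h import *
np.set_printoptions(precision=1,suppress=True)
z=lambda im,x,y,w,h,k:cv2.resize(im[y:y+h,x:x+w],None,fx=k,fy=k,interpolation=cv2.INTER_CUBIC)
a=ctrl.get_image("top")[:,:,::-1];b=ctrl.get_image("side")[:,:,::-1]
cv2.imwrite("pics/t6.png",a);cv2.imwrite("pics/s6.png",b)
cv2.imwrite("pics/m6.png",np.hstack([z(a,325,195,65,65,6),z(b,290,140,65,65,6)]))
```

```text
(no output)
```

View pics/m6.png

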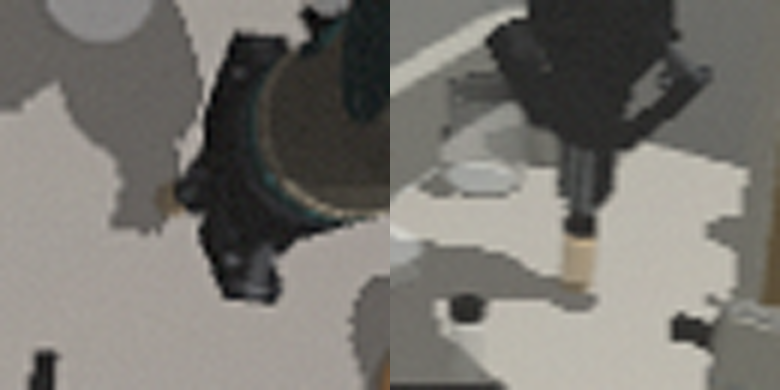

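Call:
carry_out:
  deltas: [0,0,0,0,0,-0.05,1,0,0,0,0,0,0,1,0,0,0,0,0,0,1,0,0,0,0,0,0,1]

```text
clock: 7.78
eef_pos: [433.6, -294.6, 67.3]
tool_rot: [-3.14, -0.001, 1.609]
force: [-0.6, 0.2, 0.0]
width: 0.3
gripper_force: 0.0
```

Run:
```python
from h import *
np.set_printoptions(precision=2,suppress=True)
z=lambda im,x,y,w,h,k:cv2.resize(im[y:y+h,x:x+w],None,fx=k,fy=k,interpolation=cv2.INTER_CUBIC)
a=ctrl.get_image("top")[:,:,::-1];b=ctrl.get_image("side")[:,:,::-1]
cv2.imwrite("pics/t7.png",a);cv2.imwrite("pics/s7.png",b)
s=ctrl.read_state();X=s["eef_pos"];print(X)
for n in("top","side"):print(n,proj(n,[X,X+[0,0,10],X+[0,0,20],X+[0,0,30]]))
cv2.imwrite("pics/m7.png",np.hstack([z(a,325,195,65,65,6),z(b,290,140,65,65,6)]))
```

```text
[ 433.88 -294.57   67.38]
top [[359.05 225.73]
 [360.09 225.28]
 [361.15 224.82]
 [362.22 224.35]]
side [[321.86 168.73]
 [322.1  165.92]
 [322.35 163.1 ]
 [322.6  160.25]]
```

View pics/m7.png

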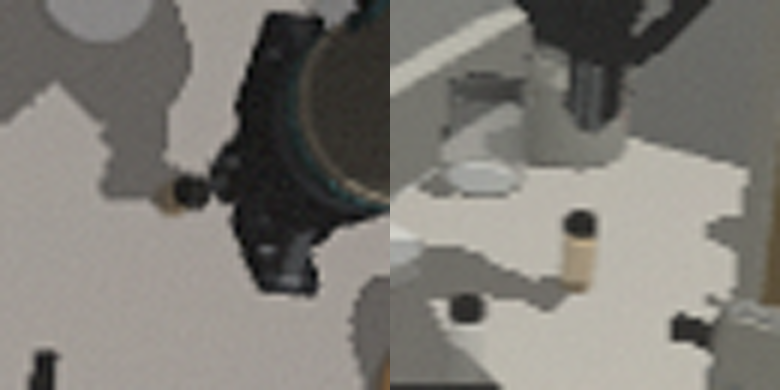

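Run:
```python
from h import *
np.set_printoptions(precision=1,suppress=True)
b=cv2.imread("pics/s7.png").max(2);a=cv2.imread("pics/t7.png").max(2)
print("side r150-166,c314-334");print(b[150:166,314:334])
print("top r214-236 c352-372");print(a[214:236,352:372])
for u in((361,224.5),(362.5,224.3)):
  for v in ((324.2,161.2),(323.8,160.5)):print(u,v,*tri(("top",u),("side",v)))
```

```text
side r150-166,c314-334
[[119 132 132 119 103  87  51  55  62  52  39  44  43  42  43  53  54  41
   76 105]
 [116 121 122 125 130 110  53  72  71  69  86  62  40  39  55  78  95 106
  104 105]
 [116 118 119 130 146 122  52  73  75  70  81  59  45  42  52  93 115 107
  105 105]
 [109 116 128 142 149 119  52  66  66  70  80  61  45  43  71 101 104 103
  104 105]
 [105 110 115 128 141 118  56  75  67  69  80  61  43  45  62  89 105 106
  105 104]
 [100 107 109 112 108  79  57  72  66  69  79  54  43  41  79  97  87 105
  104 107]
 [103 108 111 115 107  78  60  74  68  74  77  56  43  45  80 107 106 103
  105 101]
 [106 108 110 115 100  65  65  75  62  73  77  55  45  46  79 104 104 106
  103 104]
 [104 108 112 114 114  95  63  79  67  80  72  50  43  55 100 122 106 104
  105 106]
 [107 107 111 112 115 110  94  76  61  81  74  51  43  78 121 120 105 104
  105 105]
 [103 108 110 112 119 117 103  74  60  80  81  68  97 131 132 120 105 103
  104 104]
 [104 108 110 113 116 119 118  94  73  82  87 105 125 132 130 119 103 103
  104 104]
 [103 108 111 114 118 119 121 124 126 117 115 133 130 131
[... 1756 characters left out ...]
 155 152 159 166 162 163 162 162 160 157  87  33  29  36  36  44  48
   28  32]
 [158 160 163 161 159 160 159 161 158 161 158 103  24  30  37  36  39  40
   36  32]
 [161 162 161 162 161 163 163 161 163 158 162 141  21  31  30  34  32  34
   35  29]
 [160 160 161 161 157 161 160 161 157 161 163 151  65  30  33  36  28  32
   31  31]
 [158 161 160 160 159 159 158 160 161 160 164 161 133  21  31  27  35  35
   33  32]]
(361, 224.5) (324.2, 161.2) [ 430.4 -292.8   95.9] 6.13771929498725
(361, 224.5) (323.8, 160.5) [ 430.7 -291.7   98.6] 4.594748379772449
(362.5, 224.3) (324.2, 161.2) [ 432.3 -297.6   93.8] 5.357144894124731
(362.5, 224.3) (323.8, 160.5) [ 432.6 -296.4   96.5] 3.8104924453775375
```

Call:
carry_out:
  deltas: [0,0,0,0,0,0,-1,0,0,0,0,0,0,-1,0,0,0,0,0,0,-1,0,0,0,0,0,0.02,-1,0,0,0,0,0,0.03,-1,0,0,0,0,0,0.02,-1,0,0,0,0,0,0.01,-1,0,0,0,0,0,0,0.2,0,0,0,0,0,0,0.4,0,0,0,0,0,0,0.5,0,0,0,0,0,0,0.6,0,0,0,0,0,0,1]

```text
clock: 9.38
eef_pos: [434.8, -295.2, -11.1]
tool_rot: [3.141, 0.001, 1.609]
force: [-0.6, 0.6, 7.1]
width: 16.3
gripper_force: 58.5
```

Call:
carry_out:
  deltas: [0,0,0,0,0,0,1,0,0,0,0,0,0,1]

```text
clock: 9.62
eef_pos: [434.8, -295.2, -11.1]
tool_rot: [3.141, 0.001, 1.609]
force: [-1.2, -0.1, 5.7]
width: 16.4
gripper_force: 58.5
```

Call:
carry_out:
  deltas: [0,0,0,0,0,0,0.3,0,0,0,0,0,0,0.3,0,0,0,0.003,0,0,0.3,0,0,0,0,0,0,0.3,0,0,0,0,0,0,1,0,0,0,0,0,0,1,0,0,0,0,0,0,1,0,0,0,0,0,0,1,0,0,0,0,0,-0.03,1,0,0,0,0,0,-0.06,1,0,0,0,0,0,-0.06,1,0,0,0,0,0,0,1]

```text
clock: 11.12
eef_pos: [437.3, -293.7, 142.4]
tool_rot: [3.134, 0.005, 1.608]
force: [-0.0, 0.3, -1.5]
width: 16.7
gripper_force: 58.6
```

Run:
```python
from h import *
np.set_printoptions(precision=3,suppress=True)
s=ctrl.read_state();print(s["eef_pos"],s["force"],s["tool_rot"],s["width"],s["gripper_force"],s["qpos"])
b=ctrl.get_image("side");cv2.imwrite("pics/s8.png",b[:,:,::-1]);b=b.astype(int)
m=((b[:,:,0]-b[:,:,2]>22)&(b[:,:,0]>120))[100:200,290:350].astype(np.uint8);n,_,st,c=cv2.connectedComponentsWithStats(m)
for i in range(1,n):
    if st[i,4]>8:print(st[i],c[i]+[290,100])
```

```text
[ 437.347 -293.714  142.449] [-0.029  0.329 -1.455] [3.134 0.005 1.608] 16.670427101438094 58.57299327850342 [ 0.854  0.564 -0.468  1.923  0.371  0.731  0.207]
[55  8  5  4 12] [347.583 108.917]
[45 13  4  4 12] [336.667 114.75 ]
[55 15  5  4 15] [347.333 116.8  ]
[32 42  5  3 14] [324.143 142.929]
```

Call:
carry_out:
  deltas: [0,0,0,0.05,0.0022,0,1,0,0,0,0.05,0.0022,0,1,0,0,0,0.05,0.0022,0,1,0,0,0,0.05,0.0022,0,1,0,0,0,0.05,0.0022,0,1,0,0,0,0.05,0.0022,0,1,0,0,0,0.05,0.0022,0,1,0,0,0,0.05,0.0022,0,1,0,0,0,0.05,0.0022,0,1,0,0,0,0.05,0.0022,0,1,0,0,0,0.05,0.0022,0,1,0,0,0,0.05,0.0022,0,1]

```text
clock: 12.68
eef_pos: [437.1, 309.2, 136.4]
tool_rot: [-3.139, 0.002, 1.609]
force: [1.3, -1.2, 0.8]
width: 16.6
gripper_force: 58.6
```

Call:
carry_out:
  deltas: [0,0,0,0,0,0.03,1,0,0,0,0,0,0.02,1,0,0,0,0,0,0,1,0,0,0,0,0,0,1]

```text
clock: 13.18
eef_pos: [437.9, 308.5, 88.0]
tool_rot: [-3.141, 0.0, 1.609]
force: [0.1, -1.1, -0.2]
width: 16.6
gripper_force: 58.6
```

Run:
```python
from h import *
np.set_printoptions(precision=3,suppress=True)
s=ctrl.read_state();print(s["eef_pos"],s["force"],s["tool_rot"],s["width"],s["gripper_force"],s["qpos"])
b=ctrl.get_image("side");a=ctrl.get_image("top")
z=lambda im,x,y,w,h,k:cv2.resize(im[y:y+h,x:x+w],None,fx=k,fy=k,interpolation=cv2.INTER_CUBIC)
cv2.imwrite("pics/m8.png",np.hstack([z(a,120,160,65,65,6),z(b,165,195,65,65,6)])[:,:,::-1])
```

```text
[437.877 308.461  87.977] [ 0.145 -1.058 -0.238] [-3.141  0.     1.609] 16.59506594304962 58.55915665626526 [-0.418  0.651 -0.375  1.934  0.388  0.628 -1.004]
```

View pics/m8.png

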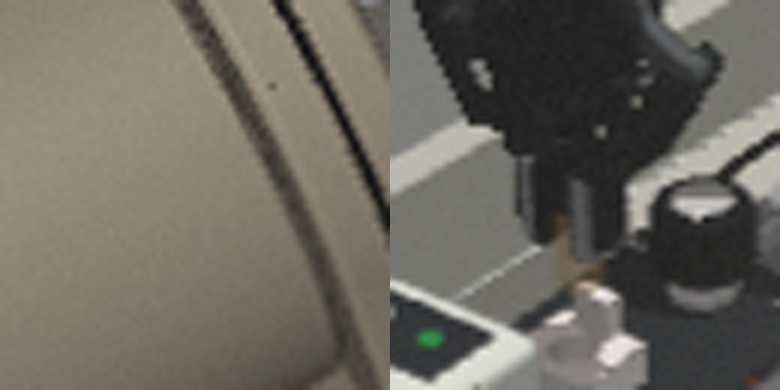

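Run:
```python
from h import *
np.set_printoptions(precision=1,suppress=True)
print(proj("side",[[438,305.5,99],[438,308.5,99],[438.3,309.7,72],[438.3,309.7,58],[438.7,298.2,90],[438.7,296,90]]))
```

```text
[[195.8 241.3]
 [194.9 241.9]
 [195.  252. ]
 [195.3 257. ]
 [197.9 243.1]
 [198.5 242.7]]
```

Call:
carry_out:
  deltas: [0,0,0,0.0075,0,0,1,0,0,0,0,0,0.012,1,0,0,0,0,0,0.01,1,0,0,0,0,0,0,1,0,0,0,0,0,0,1]

```text
clock: 13.9
eef_pos: [437.6, 316.1, 66.0]
tool_rot: [-3.141, 0.0, 1.609]
force: [0.4, 0.1, 0.5]
width: 16.5
gripper_force: 58.6
```

Call:
carry_out:
  deltas: [0,0,0,-0.001,0,0,1,0,0,0,-0.001,0,0,1,0,0,0,-0.001,0,0,1,0,0,0,0,0,0,1]

```text
clock: 14.4
eef_pos: [437.9, 313.0, 66.3]
tool_rot: [3.141, 0.0, 1.608]
force: [0.0, -0.9, 0.3]
width: 16.6
gripper_force: 58.6
```

Call:
carry_out:
  deltas: [0,0,0,-0.001,0,0,1,0,0,0,0,0,0,1,0,0,0,0,0,0,1]

```text
clock: 14.78
eef_pos: [437.9, 312.5, 66.3]
tool_rot: [3.141, -0.001, 1.609]
force: [-0.3, 1.7, -0.3]
width: 16.7
gripper_force: 58.6
```

Call:
carry_out:
  deltas: [0,0,0,-0.001,0,0,1,0,0,0,0,0,0,1,0,0,0,0,0,0,1]

```text
clock: 15.15
eef_pos: [437.9, 312.3, 66.4]
tool_rot: [3.141, -0.002, 1.609]
force: [-1.4, 4.5, -0.5]
width: 16.9
gripper_force: 58.5
```

Call:
carry_out:
  deltas: [0,0,0,0.0023,0,0,1,0,0,0,0,0,0,1,0,0,0,0,0,0.003,1,0,0,0,0,0,0.003,1,0,0,0,0,0,0.0015,1,0,0,0,0,0,0,1]

```text
clock: 15.9
eef_pos: [438.2, 313.3, 58.6]
tool_rot: [3.141, 0.0, 1.608]
force: [1.1, 0.2, -0.7]
width: 16.7
gripper_force: 58.6
```

Call:
carry_out:
  deltas: [0,0,0,0,0,0.002,1,0,0,0,0,0,0.002,1,0,0,0,0,0,0,1]

```text
clock: 16.27
eef_pos: [438.2, 313.4, 54.6]
tool_rot: [3.141, -0.0, 1.609]
force: [3.1, 0.2, -1.1]
width: 16.5
gripper_force: 58.6
```

Call:
carry_out:
  deltas: [0,0,0,0,0,0.002,1,0,0,0,0,0,0.002,1,0,0,0,0,0,0,1]

```text
clock: 16.65
eef_pos: [438.2, 313.5, 50.6]
tool_rot: [3.141, -0.0, 1.609]
force: [3.4, -0.4, -0.9]
width: 16.7
gripper_force: 58.7
```

Call:
carry_out:
  deltas: [0,0,0,0,0.0003,0.002,1,0,0,0,0,0,0.001,1,0,0,0,0,0,0.0007,1,0,0,0,0,0,0,1,0,0,0,0,0,0,1]

```text
clock: 17.27
eef_pos: [438.2, 313.5, 47.0]
tool_rot: [3.141, -0.0, 1.609]
force: [3.1, 0.1, 1.2]
width: 16.2
gripper_force: 58.7
```

Down to the expected seat height; check for the floor.

Call:
carry_out:
  deltas: [0,0,0,0,0,0.001,1,0,0,0,0,0,0,1,0,0,0,0,0,0,1]

```text
clock: 17.65
eef_pos: [438.2, 313.5, 46.3]
tool_rot: [3.141, -0.0, 1.609]
force: [1.7, 0.0, 4.9]
width: 16.5
gripper_force: 59.4
```

Call:
carry_out:
  deltas: [0,0,0,0,0,0,0.2,0,0,0,0,0,0,0.2,0,0,0,0,0,0,0.2,0,0,0,0,0,-0.015,0.2,0,0,0,0,0,-0.025,0.2,0,0,0,0,0,-0.025,-1,0,0,0,-0.0417,0,0,-1,0,0,0,-0.0416,0,0,-1]

```text
clock: 18.65
eef_pos: [441.6, 229.8, 112.3]
tool_rot: [3.14, -0.001, 1.61]
force: [0.4, -0.3, -0.1]
width: 84.8
gripper_force: 0.0
```

Call:
carry_out:
  deltas: [0,0,-10,0,0,0,-1,0,0,-10,0,0,0,-1,0,0,-10,0,0,0,-1,0,0,-10,0,0,0,-1,0,0,-10,0,0,0,-1,0,0,-10,0,0,0,-1,0,0,0,0,0,0,-1]

```text
clock: 19.52
eef_pos: [441.5, 230.1, 111.7]
tool_rot: [3.141, 0.0, 2.654]
force: [-1.2, -0.0, 1.0]
width: 85.2
gripper_force: 0.0
```

Run:
```python
from h import *
np.set_printoptions(precision=3,suppress=True)
s=ctrl.read_state();print(s["eef_pos"],s["force"],s["tool_rot"],s["width"],s["qpos"])
b=ctrl.get_image("side");a=ctrl.get_image("top")
z=lambda im,x,y,w,h,k:cv2.resize(im[y:y+h,x:x+w],None,fx=k,fy=k,interpolation=cv2.INTER_CUBIC)
cv2.imwrite("pics/m9.png",np.hstack([z(a,120,160,65,65,6),z(b,170,195,65,65,6)])[:,:,::-1])
t=cv2.imread("pics/top0.png")
P=lambda x,y:(100+x/5-.4,165+y/5-.4)
for q in((180,140),(205,133),(215,130),(240,128)):print(q,onz("top",P(*q),82))
```

```text
[441.481 230.147 111.672] [-1.207 -0.007  1.04 ] [3.141 0.    2.654] 85.1882741208946 [-0.067  0.637 -0.704  2.012  0.626  0.717 -0.082]
(180, 140) [438.781 364.203  82.   ]
(205, 133) [444.942 350.281  82.   ]
(215, 130) [447.524 344.742  82.   ]
(240, 128) [450.737 330.248  82.   ]
```

View pics/m9.png

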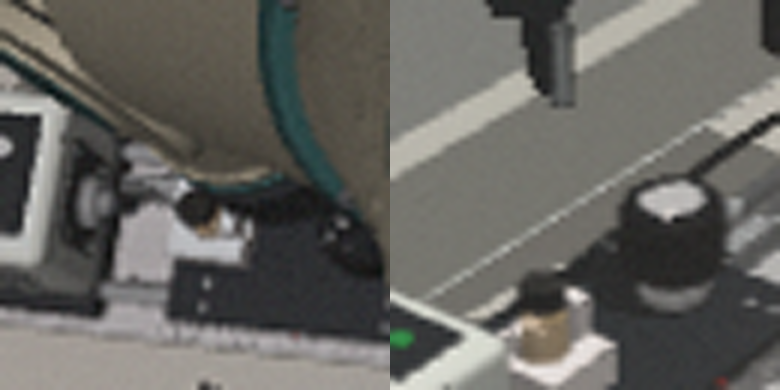

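I've now used all my picture views (11, one over the limit), so from here I go by numbers only. The last picture showed the vial upright in the nest, cap at about side (195,243), with the knob free.

Call:
carry_out:
  deltas: [0,0,0,0,0,0.03,-1,0,0,0,0,0,0.03,-1,0,0,0,0,0,0.0147,-1,0,0,0,0,0,0,-1,0,0,0,0,0,0,-0.3,0,0,0,0,0,0,0,0,0,0,0,0,0,0.2,0,0,0,0,0,0,1,0,0,0,0,0,0,1,0,0,0,0,0,0,1]

```text
clock: 20.88
eef_pos: [441.7, 230.2, 37.4]
tool_rot: [3.141, 0.001, 2.655]
force: [-1.7, -1.3, 6.9]
width: 40.7
gripper_force: 59.7
```

Run:
```python
from h import *
np.set_printoptions(precision=3,suppress=True)
s=ctrl.read_state()
for k in("eef_pos","force","torque","tool_rot","width","gripper_force","qpos"):print(k,s[k])
a=92.2
p=152.2
for i in range(14):
    m=p-4;r=np.radians(m-a);L=14*np.radians(8);print(i,round(m-4,1),"dx %.2f dy %.2f mm"%(L*np.cos(r),L*np.sin(r)));p-=8
```

```text
eef_pos [441.72  230.182  37.379]
force [-1.745 -1.267  6.911]
torque [-0.261  0.276  0.017]
tool_rot [3.141 0.001 2.655]
width 40.74167900889519
gripper_force 59.696930050849915
qpos [-0.157  0.745 -0.575  2.061  0.771  0.559 -0.207]
0 144.2 dx 1.09 dy 1.62 mm
1 136.2 dx 1.31 dy 1.45 mm
2 128.2 dx 1.50 dy 1.26 mm
3 120.2 dx 1.66 dy 1.04 mm
4 112.2 dx 1.79 dy 0.80 mm
5 104.2 dx 1.88 dy 0.54 mm
6 96.2 dx 1.94 dy 0.27 mm
7 88.2 dx 1.95 dy -0.00 mm
8 80.2 dx 1.94 dy -0.27 mm
9 72.2 dx 1.88 dy -0.54 mm
10 64.2 dx 1.79 dy -0.80 mm
11 56.2 dx 1.66 dy -1.04 mm
12 48.2 dx 1.50 dy -1.26 mm
13 40.2 dx 1.31 dy -1.45 mm
```

Call:
carry_out:
  deltas: [0,0,8,0.0011,0.0016,0,1,0,0,8,0.0013,0.0014,0,1,0,0,0,0,0,0,1,0,0,0,0,0,0,1]

```text
clock: 21.38
eef_pos: [441.6, 234.2, 37.4]
tool_rot: [3.14, 0.001, 2.377]
force: [-0.2, -1.2, 8.0]
width: 40.3
gripper_force: 60.8
```

```bash
cat > r.py <<'E'
from h import *
np.set_printoptions(precision=3,suppress=True)
s=ctrl.read_state()
print(s["clock"],s["eef_pos"],"F",s["force"],"T",s["torque"],"yaw",np.degrees(s["tool_rot"][2]),s["width"],"q7",s["qpos"][6], "q",s["qpos"],"tau7",s["tau"][6])
E
python3 r.py
```

```text
21.375 [441.642 234.234  37.39 ] F [-0.227 -1.208  8.031] T [-0.261  0.106 -0.313] yaw 136.19868131916152 40.30658492547438 q7 -0.41971873155958933 q [-0.211  0.729 -0.502  2.058  0.697  0.524 -0.42 ] tau7 0.28478002175688744
```

Call:
carry_out:
  deltas: [0,0,8,0.0015,0.0013,0,1,0,0,0,0,0,0,1,0,0,0,0,0,0,1]

```text
clock: 21.75
eef_pos: [441.6, 236.2, 37.4]
tool_rot: [3.14, 0.001, 2.237]
force: [-0.8, -0.6, 8.2]
width: 40.3
gripper_force: 60.8
```

```bash
python3 r.py
```

```text
21.75 [441.623 236.241  37.407] F [-0.791 -0.576  8.229] T [-0.284  0.082 -0.258] yaw 128.1920459482125 40.287027738118894 q7 -0.523689367766909 q [-0.238  0.722 -0.466  2.056  0.657  0.509 -0.524] tau7 0.28600347228348255
```

Call:
carry_out:
  deltas: [0,0,8,0.0017,0.001,0,1,0,0,0,0,0,0,1,0,0,0,0,0,0,1]

```text
clock: 22.12
eef_pos: [441.6, 238.2, 37.4]
tool_rot: [3.139, 0.0, 2.098]
force: [0.7, -0.3, 7.3]
width: 40.5
gripper_force: 60.8
```

```bash
python3 r.py
```

```text
22.125 [441.596 238.228  37.395] F [ 0.684 -0.296  7.343] T [-0.245 -0.009 -0.324] yaw 120.17931086822576 40.4570884168987 q7 -0.6260027207612945 q [-0.265  0.716 -0.429  2.055  0.615  0.494 -0.626] tau7 0.28582080267369747
```

Call:
carry_out:
  deltas: [0,0,8,0.0018,0.0008,0,1,0,0,0,0,0,0,1,0,0,0,0,0,0,1]

```text
clock: 22.5
eef_pos: [441.6, 240.2, 37.4]
tool_rot: [3.139, 0.0, 1.958]
force: [1.8, -1.3, 7.6]
width: 40.3
gripper_force: 60.8
```

```bash
python3 r.py
```

```text
22.5 [441.58  240.205  37.393] F [ 1.787 -1.277  7.57 ] T [-0.224 -0.061 -0.334] yaw 112.17724324334051 40.27049803443768 q7 -0.7263146348651999 q [-0.292  0.711 -0.392  2.053  0.571  0.481 -0.726] tau7 0.28603993356227875
```

Call:
carry_out:
  deltas: [0,0,8,0.0019,0.0005,0,1,0,0,0,0,0,0,1,0,0,0,0,0,0,1]

```text
clock: 22.88
eef_pos: [441.5, 242.2, 37.4]
tool_rot: [3.139, -0.0, 1.818]
force: [0.9, -0.7, 6.1]
width: 40.4
gripper_force: 60.8
```

```bash
python3 r.py
```

```text
22.875 [441.544 242.187  37.419] F [ 0.947 -0.702  6.071] T [-0.216 -0.172 -0.257] yaw 104.17083275511192 40.35316520411477 q7 -0.825076493241276 q [-0.32   0.706 -0.356  2.052  0.526  0.468 -0.825] tau7 0.28644117526710033
```

Call:
carry_out:
  deltas: [0,0,8,0.0019,0.0003,0,1,0,0,0,0,0,0,1,0,0,0,0,0,0,1]

```text
clock: 23.25
eef_pos: [441.5, 244.2, 37.4]
tool_rot: [3.138, -0.001, 1.679]
force: [1.9, -1.1, 7.5]
width: 40.5
gripper_force: 60.8
```

```bash
python3 r.py
```

```text
23.25 [441.521 244.164  37.389] F [ 1.928 -1.064  7.518] T [-0.221 -0.305 -0.311] yaw 96.19923985719046 40.53450558652296 q7 -0.9216881342406017 q [-0.347  0.702 -0.319  2.05   0.479  0.457 -0.922] tau7 0.28718275018036366
```

Call:
carry_out:
  deltas: [0,0,8,0.0019,0,0,1,0,0,0,0,0,0,1,0,0,0,0,0,0,1]

```text
clock: 23.62
eef_pos: [441.5, 246.2, 37.4]
tool_rot: [3.138, -0.002, 1.539]
force: [3.1, -1.1, 6.6]
width: 40.3
gripper_force: 60.8
```

```bash
python3 r.py
```

```text
23.625 [441.524 246.16   37.416] F [ 3.102 -1.13   6.554] T [-0.148 -0.29  -0.29 ] yaw 88.19524678804225 40.259127530100656 q7 -1.0172441726134436 q [-0.374  0.698 -0.283  2.049  0.43   0.447 -1.017] tau7 0.2868763078004122
```

Call:
carry_out:
  deltas: [0,0,8,0.0019,-0.0005,0,1,0,0,0,0,0,0,1,0,0,0,0,0,0,1]

```text
clock: 24.0
eef_pos: [441.5, 248.1, 37.4]
tool_rot: [3.138, -0.002, 1.401]
force: [4.5, -1.4, 7.2]
width: 40.6
gripper_force: 60.9
```

```bash
python3 r.py
```

```text
24.0 [441.538 248.08   37.411] F [ 4.534 -1.433  7.158] T [-0.236 -0.635 -0.296] yaw 80.26337291189306 40.58803418631831 q7 -1.1109760881420527 q [-0.402  0.695 -0.247  2.048  0.381  0.437 -1.111] tau7 0.2897502388805151
```

Call:
carry_out:
  deltas: [0,0,8,0.0019,-0.0006,0,1,0,0,0,0,0,0,1,0,0,0,0,0,0,1]

```text
clock: 24.38
eef_pos: [441.5, 250.1, 37.4]
tool_rot: [3.138, -0.003, 1.261]
force: [4.4, -1.3, 7.0]
width: 41.0
gripper_force: 60.9
```

```bash
python3 r.py
```

```text
24.375 [441.488 250.092  37.404] F [ 4.363 -1.261  7.019] T [-0.207 -0.67  -0.305] yaw 72.25695155111428 41.04233948235596 q7 -1.2042629592918674 q [-0.429  0.693 -0.212  2.046  0.33   0.429 -1.204] tau7 0.2924890536814928
```

Call:
carry_out:
  deltas: [0,0,8,0.002,-0.0003,0,1,0,0,0,0,0,0,1,0,0,0,0,0,0,1]

```text
clock: 24.75
eef_pos: [441.5, 252.0, 37.4]
tool_rot: [3.139, -0.003, 1.122]
force: [4.1, -0.8, 6.2]
width: 40.5
gripper_force: 61.0
```

```bash
python3 r.py
```

```text
24.75 [441.493 251.971  37.386] F [ 4.083 -0.785  6.164] T [-0.201 -0.583 -0.292] yaw 64.26047238173437 40.54673022505007 q7 -1.2957621710986806 q [-0.455  0.692 -0.177  2.044  0.278  0.424 -1.296] tau7 0.2935293037444353
```

Call:
carry_out:
  deltas: [0,0,8,0.0018,-0.0008,0,1,0,0,0,0,0,0,1,0,0,0,0,0,0,1]

```text
clock: 25.12
eef_pos: [441.5, 253.9, 37.4]
tool_rot: [3.139, -0.004, 0.982]
force: [3.1, -0.5, 7.2]
width: 40.6
gripper_force: 61.0
```

```bash
python3 r.py
```

```text
25.125 [441.456 253.913  37.393] F [ 3.108 -0.541  7.203] T [-0.262 -0.549 -0.297] yaw 56.2634458984398 40.5805661804357 q7 -1.3868289865324273 q [-0.482  0.69  -0.142  2.042  0.225  0.419 -1.387] tau7 0.2944962400943041
```

Call:
carry_out:
  deltas: [0,0,8,0.0016,-0.0011,0,1,0,0,0,0,0,0,1,0,0,0,0,0,0,1]

```text
clock: 25.5
eef_pos: [441.5, 255.8, 37.4]
tool_rot: [3.14, -0.004, 0.842]
force: [3.7, -2.0, 7.5]
width: 40.6
gripper_force: 61.0
```

```bash
python3 r.py
```

```text
25.5 [441.461 255.793  37.394] F [ 3.672 -2.011  7.502] T [-0.26  -0.533 -0.284] yaw 48.26406556987584 40.57033456728084 q7 -1.4772213291698693 q [-0.508  0.69  -0.108  2.04   0.172  0.416 -1.477] tau7 0.27347808703780174
```

Call:
carry_out:
  deltas: [0,0,4,0.0007,-0.0006,0,1,0,0,0,0,0,0,1,0,0,0,0,0,0,1]

```text
clock: 25.88
eef_pos: [441.4, 256.7, 37.4]
tool_rot: [3.14, -0.004, 0.773]
force: [3.2, -1.7, 6.7]
width: 40.6
gripper_force: 61.0
```

```bash
python3 r.py
```

```text
25.875 [441.428 256.724  37.386] F [ 3.221 -1.722  6.67 ] T [-0.268 -0.58  -0.094] yaw 44.30632924325822 40.646913525504154 q7 -1.5217577016956327 q [-0.521  0.69  -0.091  2.039  0.145  0.414 -1.522] tau7 0.10560311609879136
```

Call:
carry_out:
  deltas: [0,0,2,0.0004,-0.0003,0,1,0,0,0,0,0,0,1]

```text
clock: 26.12
eef_pos: [441.4, 257.2, 37.4]
tool_rot: [3.14, -0.004, 0.739]
force: [2.9, -1.4, 8.0]
width: 40.8
gripper_force: 61.0
```

```bash
python3 r.py
```

```text
26.125 [441.447 257.192  37.408] F [ 2.929 -1.423  7.995] T [-0.363 -0.549  0.082] yaw 42.35745737067392 40.83319425513669 q7 -1.543768739761316 q [-0.528  0.69  -0.082  2.039  0.132  0.414 -1.544] tau7 -0.13263694010674953
```

Call:
carry_out:
  deltas: [0,0,0,0,0,0,1,0,0,0,0,0,0,1]

```text
clock: 26.38
eef_pos: [441.5, 257.1, 37.4]
tool_rot: [3.14, -0.004, 0.739]
force: [3.8, -0.6, 7.5]
width: 40.0
gripper_force: 61.0
```

```bash
python3 r.py
python3 - <<'E'
from h import *
# vial cap & carriage motion in side view (numbers only)
b=ctrl.get_image("side")
cv2.imwrite("pics/s10.png",b[:,:,::-1]);b=b.astype(int)
m=((b[:,:,0]-b[:,:,2]>22)&(b[:,:,0]>90))[230:270,165:215].astype(np.uint8)
n,_,st,c=cv2.connectedComponentsWithStats(m)
for i in range(1,n):
    if st[i,4]>5:print("tan",st[i],c[i]+[165,230])
for y in(310,336.7):print(proj("side",[438,y,58+24]),proj("side",[438,y,98]))
for r in range(236,262):print(r,b[r,172:206].max(1))
E
```

```text
26.375 [441.461 257.132  37.395] F [ 3.768 -0.615  7.539] T [-0.399 -0.576  0.04 ] yaw 42.35727293352851 40.03079689175656 q7 -1.5436532177368445 q [-0.528  0.69  -0.082  2.039  0.132  0.414 -1.544] tau7 -0.09331628680229187
tan [25 22  2  8 16] [190.5 255.5]
[[194.79209926 248.44642007]] [[194.45775809 242.5523529 ]]
[[186.68841847 253.84142357]] [[186.28822913 247.87384352]]
236 [119 117 119 116 117 117 116 117 117 118 119 116 119 117 118 124 155 181
 147 185 186 185 186 185 183 185 184 184 157  59  38  39  44  42]
237 [117 116 116 119 117 116 118 115 117 118 117 119 117 119 134 159 169 185
 187 185 185 184 186 187 184 185 184 184 155  54  37  39  42  41]
238 [116 119 119 117 117 118 117 116 117 118 117 116 127 153 180 186 186 183
 186 186 186 186 184 184 186 183 182 158  75  43  36  38  44  54]
239 [116 117 118 119 116 117 118 117 116 117 119 130 146 153 186 187 186 186
 184 187 186 185 187 185 185 182 162  91  41  41  38  38  41  65]
240 [115 116 118 119 117 117 118 119 121 132 156 176 185 185 185 184 184 186
 186 185 185 183 184 182 158  88  46  64  67  35  39  41  43  66]
241 [
[... 2297 characters left out ...]
17 217 216 218 215 213 211 201 183 161 146 132 129 130 130 125
 121 126 156 202 204 228 226 226 217 153  47  44  45  50  46  46]
258 [163 217 217 218 217 215 210 201 194 173 151 139 127 128 129 128 127 122
 117 125 166 221 228 227 227 224 208 136  58  44  44  44  44  44]
259 [218 216 219 216 213 207 187 137 162 147 135 127 131 128 131 130 129 126
 120 139 189 227 226 227 215 167 135 119  59  44  42  44  43  44]
260 [218 215 214 208 205 195 173 156 142 127 129 132 128 128 129 130 127 128
 144 198 226 228 225 213 163 118 136 121  75  46  44  46  52  55]
261 [214 211 205 200 184 164 150 134 128 131 131 130 131 128 127 129 127 140
 187 226 225 220 191 151 135 135 133 122  75  43  43  51  58  56]
```

Call:
carry_out:
  deltas: [0,0,2,0.0003,-0.0004,0,1,0,0,0,0,0,0,1,0,0,0,0,0,0,1]

```text
clock: 26.8
eef_pos: [441.4, 257.6, 37.4]
tool_rot: [3.14, -0.004, 0.704]
force: [3.1, -1.2, 7.3]
width: 40.6
gripper_force: 61.0
```

```bash
python3 r.py
```

```text
26.8 [441.443 257.64   37.407] F [ 3.149 -1.194  7.335] T [-0.328 -0.548  0.091] yaw 40.362278874697594 40.64333171829157 q7 -1.5661351597375412 q [-0.535  0.69  -0.073  2.038  0.119  0.413 -1.566] tau7 -0.11204060632735491
```

Call:
carry_out:
  deltas: [0,0,0.5,7e-05,-0.0001,0,1,0,0,0.5,7e-05,-0.0001,0,1,0,0,0.5,7e-05,-0.0001,0,1]

```text
clock: 27.18
eef_pos: [441.4, 257.9, 37.4]
tool_rot: [3.14, -0.004, 0.679]
force: [3.2, -2.0, 8.1]
width: 40.4
gripper_force: 61.0
```

```bash
python3 r.py
```

```text
27.175 [441.419 257.9    37.385] F [ 3.246 -2.03   8.082] T [-0.425 -0.548  0.364] yaw 38.90120213729357 40.446210224323856 q7 -1.582647600446827 q [-0.539  0.69  -0.067  2.038  0.109  0.413 -1.583] tau7 -0.3069925121963024
```

Call:
carry_out:
  deltas: [0,0,0.5,7e-05,-0.0001,0,1,0,0,0.5,7e-05,-0.0001,0,1,0,0,0.5,7e-05,-0.0001,0,1]

```text
clock: 27.55
eef_pos: [441.4, 258.3, 37.4]
tool_rot: [3.14, -0.004, 0.653]
force: [3.8, -2.1, 7.7]
width: 40.5
gripper_force: 61.0
```

```bash
python3 r.py|grep -o "yaw.*"
```

```text
yaw 37.407434298314335 40.478671601068925 q7 -1.5994065914116133 q [-0.544  0.69  -0.061  2.038  0.099  0.413 -1.599] tau7 -0.3205030784010887
```

Call:
carry_out:
  deltas: [0,0,0.5,7e-05,-0.0001,0,1,0,0,0.5,7e-05,-0.0001,0,1,0,0,0.5,7e-05,-0.0001,0,1]

```text
clock: 27.92
eef_pos: [441.4, 258.6, 37.4]
tool_rot: [3.14, -0.004, 0.627]
force: [3.0, -1.9, 7.6]
width: 40.7
gripper_force: 61.0
```

```bash
python3 r.py|grep -o "yaw.*"
```

```text
yaw 35.906851783526015 40.69695570842413 q7 -1.6161766627342005 q [-0.549  0.69  -0.054  2.037  0.089  0.413 -1.616] tau7 -0.33409095369279385
```

Call:
carry_out:
  deltas: [0,0,-0.5,-7e-05,0.0001,0,1,0,0,-0.5,-7e-05,0.0001,0,1,0,0,-0.5,-7e-05,0.0001,0,1,0,0,-0.5,-7e-05,0.0001,0,1]

```text
clock: 28.42
eef_pos: [441.5, 258.3, 37.4]
tool_rot: [3.141, -0.004, 0.66]
force: [2.9, -1.3, 7.7]
width: 40.8
gripper_force: 61.0
```

```bash
python3 r.py|grep -o "yaw.*"
```

```text
yaw 37.802998896406905 40.762295024476515 q7 -1.5945932405427823 q [-0.543  0.69  -0.063  2.038  0.101  0.413 -1.595] tau7 0.13789467047899961
```

Call:
carry_out:
  deltas: [0,0,-0.5,-7e-05,0.0001,0,1,0,0,-0.5,-7e-05,0.0001,0,1,0,0,-0.5,-7e-05,0.0001,0,1,0,0,-0.5,-7e-05,0.0001,0,1]

```text
clock: 28.92
eef_pos: [441.5, 257.8, 37.4]
tool_rot: [3.141, -0.004, 0.695]
force: [3.8, -0.1, 7.5]
width: 40.4
gripper_force: 61.0
```

```bash
python3 r.py|grep -o "yaw.*"
```

```text
yaw 39.79846350976529 40.35372033611114 q7 -1.5722247049500984 q [-0.536  0.69  -0.071  2.038  0.115  0.413 -1.572] tau7 0.15589916612952948
```

Call:
carry_out:
  deltas: [0,0,0.6,9e-05,-0.00012,0,1,0,0,0.6,9e-05,-0.00012,0,1,0,0,0.6,9e-05,-0.00012,0,1,0,0,0.6,9e-05,-0.00012,0,1,0,0,0.6,9e-05,-0.00012,0,1,0,0,0.6,9e-05,-0.00012,0,1,0,0,0.6,9e-05,-0.00012,0,1,0,0,0.6,9e-05,-0.00012,0,1,0,0,0.6,9e-05,-0.00012,0,1]

```text
clock: 30.05
eef_pos: [441.4, 259.0, 37.4]
tool_rot: [3.14, -0.004, 0.602]
force: [3.5, -2.6, 7.6]
width: 40.4
gripper_force: 61.0
```

```bash
python3 r.py
```

```text
30.05 [441.411 258.969  37.378] F [ 3.5   -2.568  7.592] T [-0.404 -0.618  0.386] yaw 34.50675930301471 40.44579449050288 q7 -1.6318341997365828 q [-0.554  0.69  -0.048  2.037  0.079  0.412 -1.632] tau7 -0.3367144614458084
```

Call:
carry_out:
  deltas: [0,0,0,0,0,0,1,0,0,0,0,0,0,1,0,0,0,0,0,0,1,0,0,0,0,0,0,1]

```text
clock: 30.55
eef_pos: [441.4, 259.0, 37.4]
tool_rot: [3.141, -0.004, 0.602]
force: [2.7, -2.2, 7.8]
width: 40.7
gripper_force: 61.0
```

```bash
python3 r.py
```

```text
30.55 [441.439 258.959  37.384] F [ 2.745 -2.186  7.797] T [-0.458 -0.574  0.321] yaw 34.50647725488121 40.67306173763742 q7 -1.6317808298237255 q [-0.554  0.69  -0.048  2.037  0.079  0.412 -1.632] tau7 -0.3075898066163063
```

Both-direction readings leave the free torque baseline in doubt, so I'll back off the probe and measure it at the same slow speed.

Call:
carry_out:
  deltas: [0,0,-3.5,-0.00048,0.00071,0,1,0,0,-3.5,-0.00052,0.00068,0,1,0,0,-3.5,-0.00056,0.00065,0,1,0,0,-3.5,-0.0006,0.00061,0,1,0,0,-3.5,-0.00064,0.00057,0,1,0,0,-3.5,-0.00067,0.00053,0,1,0,0,-3.5,-0.0007,0.00049,0,1,0,0,-3.5,-0.00073,0.00045,0,1]

```text
clock: 31.55
eef_pos: [441.5, 252.4, 37.4]
tool_rot: [3.139, -0.003, 1.09]
force: [4.6, -0.7, 7.1]
width: 40.6
gripper_force: 60.9
```

Call:
carry_out:
  deltas: [0,0,0.5,0.00011,-6e-05,0,1,0,0,0.5,0.00011,-6e-05,0,1,0,0,0.5,0.00011,-6e-05,0,1,0,0,0.5,0.00011,-6e-05,0,1,0,0,0.5,0.00011,-6e-05,0,1,0,0,0.5,0.00011,-6e-05,0,1]

```text
clock: 32.3
eef_pos: [441.5, 253.0, 37.4]
tool_rot: [3.139, -0.003, 1.038]
force: [3.4, -2.0, 7.2]
width: 40.8
gripper_force: 61.0
```

```bash
python3 r.py
```

```text
32.3 [441.458 253.034  37.382] F [ 3.364 -1.957  7.188] T [-0.302 -0.549  0.238] yaw 59.48054882535836 40.79518861246513 q7 -1.3510435516622503 q [-0.471  0.691 -0.156  2.043  0.247  0.421 -1.351] tau7 -0.20813876297324896
```

Call:
carry_out:
  deltas: [0,0,0.5,0.00011,-6e-05,0,1,0,0,0.5,0.00011,-6e-05,0,1,0,0,0.5,0.00011,-6e-05,0,1,0,0,0.5,0.00011,-6e-05,0,1]

```text
clock: 32.8
eef_pos: [441.5, 253.5, 37.4]
tool_rot: [3.139, -0.003, 1.003]
force: [3.9, -2.0, 8.2]
width: 40.5
gripper_force: 61.0
```

```bash
python3 r.py
```

```text
32.8 [441.477 253.504  37.389] F [ 3.908 -2.02   8.203] T [-0.319 -0.528  0.235] yaw 57.48145206716729 40.477561035106994 q7 -1.3737058311468242 q [-0.478  0.691 -0.148  2.042  0.234  0.42  -1.374] tau7 -0.20786801353096962
```

Call:
carry_out:
  deltas: [0,0,0.5,0.0001,-7e-05,0,1,0,0,0.5,0.0001,-7e-05,0,1,0,0,0.5,0.0001,-7e-05,0,1,0,0,0.5,0.0001,-7e-05,0,1,0,0,0.5,0.0001,-7e-05,0,1,0,0,0.5,0.0001,-7e-05,0,1,0,0,0.5,0.0001,-7e-05,0,1,0,0,0.5,0.0001,-7e-05,0,1,0,0,0.5,0.0001,-7e-05,0,1,0,0,0.5,0.0001,-7e-05,0,1]

```text
clock: 34.05
eef_pos: [441.5, 254.7, 37.4]
tool_rot: [3.139, -0.003, 0.916]
force: [4.1, -2.0, 7.7]
width: 40.7
gripper_force: 60.9
```

```bash
python3 r.py|grep -o "yaw.*"
```

```text
yaw 52.478856465759634 40.692668806443955 q7 -1.4302799046367467 q [-0.495  0.69  -0.126  2.041  0.201  0.418 -1.43 ] tau7 -0.2077902713790536
```

Call:
carry_out:
  deltas: [0,0,0.5,9e-05,-8e-05,0,1,0,0,0.5,9e-05,-8e-05,0,1,0,0,0.5,9e-05,-8e-05,0,1,0,0,0.5,9e-05,-8e-05,0,1]

```text
clock: 34.55
eef_pos: [441.5, 255.2, 37.4]
tool_rot: [3.14, -0.003, 0.881]
force: [3.2, -1.7, 7.4]
width: 40.4
gripper_force: 60.9
```

```bash
python3 r.py|grep -o "yaw.*"
```

```text
yaw 50.47942719345607 40.44695044193802 q7 -1.4528217798588814 q [-0.501  0.69  -0.117  2.041  0.187  0.417 -1.453] tau7 -0.2102635195478797
```

Call:
carry_out:
  deltas: [0,0,0.5,9e-05,-8e-05,0,1,0,0,0.5,9e-05,-8e-05,0,1,0,0,0.5,9e-05,-8e-05,0,1,0,0,0.5,9e-05,-8e-05,0,1]

```text
clock: 35.05
eef_pos: [441.4, 255.7, 37.4]
tool_rot: [3.14, -0.004, 0.846]
force: [3.6, -2.0, 7.5]
width: 40.6
gripper_force: 60.9
```

```bash
python3 r.py|grep -o "yaw.*"
```

```text
yaw 48.481810484841716 40.592952930827614 q7 -1.4753266664033673 q [-0.508  0.69  -0.109  2.04   0.174  0.416 -1.475] tau7 -0.22189375944435596
```

Call:
carry_out:
  deltas: [0,0,0.5,9e-05,-8e-05,0,1,0,0,0.5,9e-05,-8e-05,0,1,0,0,0.5,9e-05,-8e-05,0,1,0,0,0.5,9e-05,-8e-05,0,1]

```text
clock: 35.55
eef_pos: [441.5, 256.1, 37.4]
tool_rot: [3.14, -0.004, 0.811]
force: [3.7, -2.0, 8.0]
width: 40.4
gripper_force: 61.0
```

```bash
python3 r.py|grep -o "yaw.*"
```

```text
yaw 46.485117201255015 40.44999181833607 q7 -1.497801642467146 q [-0.514  0.69  -0.1    2.04   0.16   0.415 -1.498] tau7 -0.23875800892710686
```

Call:
carry_out:
  deltas: [0,0,0.5,9e-05,-8e-05,0,1,0,0,0.5,9e-05,-8e-05,0,1,0,0,0.5,9e-05,-8e-05,0,1,0,0,0.5,9e-05,-8e-05,0,1]

```text
clock: 36.05
eef_pos: [441.5, 256.6, 37.4]
tool_rot: [3.14, -0.004, 0.777]
force: [3.3, -1.4, 7.8]
width: 40.5
gripper_force: 61.0
```

```bash
python3 r.py
```

```text
36.05 [441.478 256.634  37.406] F [ 3.304 -1.424  7.786] T [-0.416 -0.605  0.308] yaw 44.49361670595951 40.46009464821959 q7 -1.5201426480363334 q [-0.521  0.69  -0.091  2.039  0.147  0.415 -1.52 ] tau7 -0.2564041502773762
```

Call:
carry_out:
  deltas: [0,0,0.5,8e-05,-9e-05,0,1,0,0,0.5,8e-05,-9e-05,0,1,0,0,0.5,8e-05,-9e-05,0,1,0,0,0.5,8e-05,-9e-05,0,1,0,0,0.5,8e-05,-9e-05,0,1,0,0,0.5,8e-05,-0.0001,0,1,0,0,0.5,8e-05,-0.0001,0,1,0,0,0.5,8e-05,-0.0001,0,1,0,0,0.5,7e-05,-0.0001,0,1,0,0,0.5,7e-05,-0.0001,0,1,0,0,0.5,7e-05,-0.0001,0,1,0,0,0.5,7e-05,-0.0001,0,1]

```text
clock: 37.55
eef_pos: [441.4, 258.0, 37.4]
tool_rot: [3.14, -0.004, 0.672]
force: [2.5, -1.9, 8.1]
width: 40.4
gripper_force: 61.0
```

Call:
carry_out:
  deltas: [0,0,0.5,7e-05,-0.0001,0,1,0,0,0.5,7e-05,-0.0001,0,1,0,0,0.5,7e-05,-0.0001,0,1,0,0,0.5,7e-05,-0.0001,0,1,0,0,0.5,7e-05,-0.0001,0,1,0,0,0.5,7e-05,-0.0001,0,1,0,0,0.3,4e-05,-6e-05,0,1]

```text
clock: 38.42
eef_pos: [441.4, 258.8, 37.4]
tool_rot: [3.14, -0.004, 0.615]
force: [4.2, -1.5, 8.4]
width: 40.4
gripper_force: 61.0
```

```bash
python3 r.py
```

```text
38.425 [441.412 258.804  37.385] F [ 4.177 -1.459  8.379] T [-0.453 -0.626  0.422] yaw 35.21445996681165 40.35758675460121 q7 -1.6242088219253423 q [-0.552  0.69  -0.051  2.037  0.084  0.412 -1.624] tau7 -0.36357706412672997
```

Call:
carry_out:
  deltas: [0,0,0,0,0,0,0.9,0,0,0,0,0,0,0.3,0,0,0,0,0,0,0,0,0,0,0,0,0,-0.4,0,0,0,0,0,0,-1,0,0,0,0,0,0,-1,0,0,0,0,0,-0.02,-1,0,0,0,0,0,-0.04,-1,0,0,0,0,0,-0.05,-1,0,0,0,0,0,-0.05,-1,0,0,0,0,0,-0.05,-1,0,0,0,0,0,0,-1]

```text
clock: 39.92
eef_pos: [441.1, 260.3, 250.0]
tool_rot: [3.141, -0.008, 0.611]
force: [-0.0, -0.1, -0.1]
width: 85.6
gripper_force: 0.0
```

Run:
```python
from h import *
s=ctrl.read_state();print(s["clock"],s["eef_pos"],s["force"],s["width"])
for k in range(2):
  b=ctrl.get_image("side").astype(int)
  for nm,(x,y,w,h),f in(("cap",(178,240,20,14),lambda a:a.max(2)<75),("knobtop",(196,215,30,30),lambda a:a.min(2)>100),("tan",(180,245,20,20),lambda a:(a[:,:,0]-a[:,:,2]>20)&(a[:,:,0]>80))):
    n,_,st,c=cv2.connectedComponentsWithStats(f(b[y:y+h,x:x+w]).astype(np.uint8));print(nm,[(st[i].tolist(),(c[i]+[x,y]).round(2)) for i in range(1,n) if st[i,4]>10])
```

```text
39.925 [441.08614468 260.28916554 249.97442892] [-0.03204102 -0.09856343 -0.12833205] 85.60807961943159
cap [([6, 1, 14, 13, 84], array([192.15, 246.99]))]
knobtop [([0, 0, 30, 26, 465], array([207.04, 223.8 ])), ([19, 7, 11, 12, 76], array([221.03, 228.  ]))]
tan [([10, 7, 2, 8, 16], array([190.5, 255.5]))]
cap [([6, 1, 14, 13, 84], array([192.15, 246.99]))]
knobtop [([0, 0, 30, 26, 465], array([207.04, 223.8 ])), ([19, 7, 11, 12, 76], array([221.03, 228.  ]))]
tan [([10, 7, 2, 8, 16], array([190.5, 255.5]))]
```

```bash
python3 -c "
from cell import ctrl
print(ctrl.finish_job())"
```

```text
the job is handed in; nothing more can be done
None
```

I handed the job in at about 40 s: the tan vial is fully down in the nest and wound against the probe to about 10–11 N, estimated from knob torque and travel. The hand has let go and is raised clear; I viewed 11 pictures against the limit of 10.

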